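# Refit the filters of a dental-lab dust extractor and hold its access panel shut

## Robot

A 6-joint arm with a two-finger parallel gripper is mounted at the origin on the work surface. World frame = base frame: x ahead of the robot, y to its left, z up, the work surface at z = 0. Lengths are in m, angles in rad, forces in N, time in s.
With the tool pointing down it reaches from about 0.4 to 0.925 m from the base axis. Payload 3.4 kg.
Tool frame: the origin (TCP) lies midway between the tips of the shut fingers; the grasp point (between the pads) lies 19 mm behind it; z points along the fingers, y is the line along which they close (so a half turn about z gives the same grasp; the last joint's range is limited). The gripper opens to 85 mm and grips with 20 to 120 N. Pads are 22 mm wide; open, the fingers measure 114 mm over their backs; the gripper's body (76 mm by 85 mm) begins 54 mm behind the grasp point. The pads swing forward as they close: fully open they stand 13 mm farther back than shut.
Start: joints at [1.075, 0.307, 1.506, -0, 1.328, -0.073], TCP at [0.235, 0.525, 0.231] pointing down, gripper open.
Joint ranges: [-3.12, 3.12], [-1.05, 2.28], [0.14, 2.33], [-1.42, 4.57], [0.1, 2.73], [-2.68, 2.68]. Speed limits (rad/s): [2.57, 2.57, 3.14, 3.14, 3.14, 3.14].

## Interface

Orientations are given as a 3x3 rotation matrix whose columns are the frame's x, y, z axes.
In Python, from workcell import arm gives the robot as it stands. Calls block until the motion is done:
- arm.move_pose(position, orientation): joint-space move of the TCP to a pose.
- arm.servo_line(position, max_speed=0.15, rotation=None, f_stop=None): straight line of the TCP; rotation=None keeps the orientation; max_speed is the mean speed in m/s. With f_stop (N) it stops when the force on the tool has changed by that much, and returns True; else False.
- arm.move_joints(angles): joint-space move.
- arm.set_gripper(opening, squeeze=None): finger opening in m; squeeze is the grip in N (None keeps the last); returns when the fingers have stopped.
- arm.sleep(seconds).
- arm.ik(position, orientation): joint angles nearest the present ones, or None.
- arm.state(): the state.
- arm.read_camera(name): name is "scene" or "side" or "wrist"; returns the picture (384x512x3 uint8, red, green, blue); there is no depth.
- arm.get_calibration(name): a dict with "K" (3x3 intrinsics, pixels), "R" (3x3) and "t" (3): a world point X has camera coordinates R X + t; the wrist camera has in their place "mount" (4x4, takes a point from camera to tool coordinates, whose origin is the TCP and whose axes are the flange's). Camera axes: x right, y down, z forward; pixel columns grow to the right and rows downward; lengths in m; the calibration is good to about 2 mm. A picture is of the moment at which its call begins: read the wrist's pose just before it. get_calibration takes no time and is no camera call.
A pose or a line that the arm cannot do raises arm.MotionError and nothing moves.
- arm.sign_off(): hands the job in; it is judged then, once.
Trained networks look in the newest picture that a camera, given by its name, has taken for a name from the list of things; names that differ only in an ending like _2 or _b are one class to them, and where a whole thing is asked for, a point or a joint stands for the part that bears it (a point fixed in the world has none). Each returns a list of dicts, best first, with "score" (0 to 1); they miss things now and then, are a little off and sometimes report something else, mostly with a low value. They report only what shows in the picture. A call takes as long as a camera call. They do not tell look-alikes from the thing itself.
- arm.look_for(camera, name): "box" ([left, top, right, bottom] in pixels, round what is visible of it).
- arm.cut_out(camera, name): "pixels" (384x512 bool, what is visible of it) and "box" ([left, top, right, bottom] in pixels, round what is visible of it).
- arm.tip_of(camera, name): "position" ([column, row] in pixels: a listed point, or the origin of a listed thing).
The state is a dict: "time_s": time; "joint_pos": joint angles; "joint_velocities": joint speeds; "joint_torque": joint torques, N m; "tcp_pos": TCP position; "ee_rot": TCP orientation; "force": force on the tool from outside, world axes, zero at the start; "torque": the same for the moment, N m; "finger_gap": finger opening in m; "grip_force": force on a finger pad.
Only numpy, scipy, OpenCV 4.12 (cv2) and the standard library are available. Lean on these libraries where they do the work, as an engineer would, in place of code of your own. Each camera call takes 0.05 s, during which the arm holds its last target. There are 200 camera calls.

## Task

The two filter cartridges in the dust extractor's open box are in each other's places: first swap them, so that each stands upright in the well where the other was (the paper pad is free to set one aside). Then turn the quarter-turn stud until its slot lines up with the long side of the box, and after that lay the access panel on the box with the stud coming up through its cut-out. Press the panel down until it meets the frame, squashing the gasket, and finish while still holding it pressed there; leave everything else on the bench alone.

Things in the scene. Friction and masses are not known exactly. Their poses are not given: they have to be found in the camera images.
- seat (a point): Grey open-topped filter box, fixed, 150 x 240 mm, rim 80 mm high. This point is the centre of its rim plane (80 mm above the bench). Its y axis runs along the long side, z up. Walls 8 mm thick, inside 134 x 224 mm; inside floor 12 mm above the bench. On the rim lies a black rubber gasket, top 6 mm above the rim when free. Along the box's y axis from this point: stud at -82 mm, well_near at -12 mm, well_end at +66 mm, all on its centre line.
- well_near (a point): Well next to the stud: centre, at the level of the box's inside floor (12 mm above the bench). A black collar, 60 mm inside diameter, 68 mm outside, 10 mm high, open at the top; a cartridge stands in it loosely on the floor. Axes as the box.
- well_end (a point): Well at the end of the box away from the stud: centre at floor level; same collar as the other.
- round_knob (a point): Round white filter cartridge, loose, about 120 g: body 48 mm diameter and 30 mm high, with an upright grip knob 20 mm diameter and 32 mm high on top (62 mm in all). This point is the centre of the knob, 46 mm above the cartridge's underside and 16 mm above the top of its body, which is wider; z up. It starts in one of the wells, the square one in the other.
- square_knob (a point): Square white filter cartridge, loose, about 120 g: body 38 x 38 mm and 30 mm high, with the same round grip knob (20 mm diameter, 32 mm high, so 62 mm in all). This point is the centre of the knob, 46 mm above the underside, 16 mm above the body's top; z up.
- round_filter: The same round cartridge; origin at the centre of its underside.
- square_filter: The same square cartridge; origin at the centre of its underside.
- stud_wing (a point): Steel quarter-turn stud standing in the box: a T-shaped wing 36 mm long, 10 mm thick and 24 mm high (from 88 to 112 mm above the bench) with a dark slot line along its top, on a 12 mm post. This point is the centre of the wing; its y axis runs along the wing's length, z up.
- stud (a joint): Turn of the stud in rad, counter-clockwise from above positive. 0 = the wing lies along the box's long side (its y axis), lined up for the panel's cut-out. It starts at 0.7 to 1.4, so it must be turned clockwise; it goes on to -1.0 and stays where it is left (about 0.06 N m of friction).
- gasket (a joint): How far the gasket is squashed, m: 0 free, 0.006 when the panel meets the box's rim. A light spring: it starts to give at 3 N and needs 12 N in all at 0.006, part of it the panel's weight; it lifts the panel again when not pressed.
- panel_base (a point): Access panel, a loose aluminium plate 150 x 240 x 6 mm, about 350 g, lying flat on the bench. This point is the centre of its underside; y along its long side, z up. A cut-out 20 mm wide and 46 mm long (long way along y) is centred 82 mm from the middle towards its -y end; fitted, this end lies over the stud, so that the panel's axes agree with those of seat.
- panel_grip (a point): Centre of the panel's black bar handle, 35 mm above the panel's underside over its middle. The bar is 80 mm long (along the panel's y), 12 mm wide and 18 mm high, with 20 mm of free height below it; axes as the panel.
- panel: The same access panel; origin at the centre of its underside.
- pad_top (a point): Stack of paper 90 x 90 mm, 4 mm thick, fixed and free of things: centre of its top, a place to set a cartridge aside.
- cast_upper: Bystander: plaster dental cast 42 x 56 x 25 mm. Leave alone.
- cast_lower: Bystander: a second plaster cast, same size. Leave alone.
- gypsum_jar: Bystander: white jar, 60 mm diameter, 75 mm high. Leave alone.
- wax_knife: Bystander: small spatula, 160 mm long. Leave alone.
- mixing_bowl: Bystander: dark rubber bowl, 90 mm across, 50 mm high. Leave alone.
- mouse: Bystander: black computer mouse, 100 x 58 x 30 mm. Leave alone.
Not all that is in view belongs to the job. Leave any black look-alike of the round_filter alone. What is shaped like the square_filter but orange is not meant.

How it is judged:
By the outcome, as a careful person would: the job done as asked, in the order asked, and still so for the second after the job is handed in, while the arm keeps its last pose, push and grip.
It also fails if it takes over 72 s, if anything falls off the work surface, if the arm or the gripper's body presses on something with over 40 N, if the wrist force passes 120 N, or if a joint passes its speed limit or range.

## Working session

There is one attempt and no reset: what is moved stays moved. The work goes in short steps, each a Python script; the robot and the scene stay as the last script left them, time stands still between calls to the robot, and variables do not carry over. Pictures are saved under pics/ and viewed, at most 10 in all, crops included, and the job is handed in when it is done.

```bash
ls; mkdir -p pics; cat > h.py <<'E'
import numpy as np, cv2
from workcell import arm
def shot(c,fn=None):
    im=arm.read_camera(c)
    if fn: cv2.imwrite('pics/'+fn,im[:,:,::-1])
    return im
def cam(c):
    k=arm.get_calibration(c);K=np.array(k['K'])
    if 'mount' in k:
        s=arm.state();T=np.eye(4);T[:3,:3]=s['ee_rot'];T[:3,3]=s['tcp_pos']
        E=np.linalg.inv(T@np.array(k['mount']));return K,E[:3,:3],E[:3,3]
    return K,np.array(k['R']),np.array(k['t'])
def ray(c,uv,z,C=None):
    K,R,t=C or cam(c);d=R.T@np.linalg.inv(K)@np.array([uv[0],uv[1],1.]);o=-R.T@t
    return o+d*(z-o[2])/d[2]
def proj(C,X):
    K,R,t=C;p=K@(R@np.array(X)+t);return p[:2]/p[2]
def down(yaw):  # tool z down, tool y axis at angle yaw from world x
    y=np.array([np.cos(yaw),np.sin(yaw),0]);z=np.array([0,0,-1.]);return np.column_stack([np.cross(y,z),y,z])
E
python3 - <<'E'
from h import *
a=shot('scene');b=shot('side')
cv2.imwrite('pics/a.png',cv2.resize(a[:,:,::-1],(800,600)))
cv2.imwrite('pics/b.png',cv2.resize(b[:,:,::-1],(800,600)))
print(arm.state()['ee_rot'])
for c in('scene','side'):
  K,R,t=cam(c);print(c,-R.T@t,R[2])
  for n,z in [('seat',.08),('well_near',.012),('well_end',.012),('round_knob',.058),('square_knob',.058),('stud_wing',.1),('panel_base',0),('panel_grip',.035),('pad_top',.004)]:
    for r in arm.tip_of(c,n)[:3]:
      if r['score']>.2: print(n,round(r['score'],2),np.round(r['position']),ray(c,r['position'],z).round(3))
E
```

```text
pics
[[-9.12335859e-01  4.09441702e-01 -8.79560498e-04]
 [ 4.09442621e-01  9.12334449e-01 -1.61035081e-03]
 [ 1.43108565e-04 -1.82931035e-03 -9.99998317e-01]]
scene [1.33067328 0.62122137 1.00836556] [-0.55473305 -0.44181343 -0.70503342]
seat 0.56 [306. 220.] [0.608 0.212 0.08 ]
well_near 0.81 [304. 237.] [0.61  0.212 0.012]
well_end 0.61 [330. 249.] [0.6   0.294 0.012]
well_end 0.58 [422. 268.] [0.504 0.523 0.012]
round_knob 0.65 [303. 225.] [0.611 0.207 0.058]
round_knob 0.49 [333. 200.] [0.474 0.219 0.058]
square_knob 0.67 [327. 239.] [0.611 0.285 0.058]
square_knob 0.52 [360. 272.] [0.65  0.407 0.058]
square_knob 0.41 [324. 247.] [0.638 0.294 0.058]
stud_wing 0.6 [282. 201.] [0.605 0.126 0.1  ]
panel_base 0.71 [207. 155.] [ 0.507 -0.261  0.   ]
panel_base 0.26 [210. 216.] [ 0.709 -0.059  0.   ]
panel_grip 0.76 [207. 145.] [ 0.497 -0.266  0.035]
pad_top 0.56 [243. 188.] [ 0.561 -0.055  0.004]
side [0.46062019 1.03573163 1.11587076] [ 0.08082729 -0.68767178 -0.72150847]
seat 0.67 [299. 135.] [ 0.419 -0.371  0.08 ]
seat 0.62 [242. 229.] [0.594 0.204 0.08 ]
seat 0.55 [231. 251.] [0.615 0.302 0.08 ]
well_near 0.89 [236. 240.] [0.616 0.205 0.012]
well_end 0.49 [298. 240.] [0.393 0.171 0.012]
round_knob 0.63 [278. 244.] [0.464 0.235 0.058]
round_knob 0.47 [238. 233.] [0.609 0.208 0.058]
round_knob 0.47 [225. 192.] [0.69  0.014 0.058]
square_knob 0.74 [216. 286.] [0.643 0.43  0.058]
square_knob 0.44 [234. 248.] [0.613 0.273 0.058]
stud_wing 0.71 [260. 194.] [0.547 0.046 0.1  ]
stud_wing 0.53 [243. 211.] [0.601 0.136 0.1  ]
panel_base 0.68 [280. 161.] [ 0.494 -0.276  0.   ]
panel_grip 0.64 [282. 157.] [ 0.486 -0.259  0.035]
panel_grip 0.63 [308. 204.] [0.362 0.01  0.035]
panel_grip 0.25 [229. 251.] [0.629 0.273 0.035]
pad_top 0.7 [261. 198.] [ 0.552 -0.029  0.004]
pad_top 0.57 [280. 157.] [ 0.496 -0.297  0.004]
```

View pics/a.png

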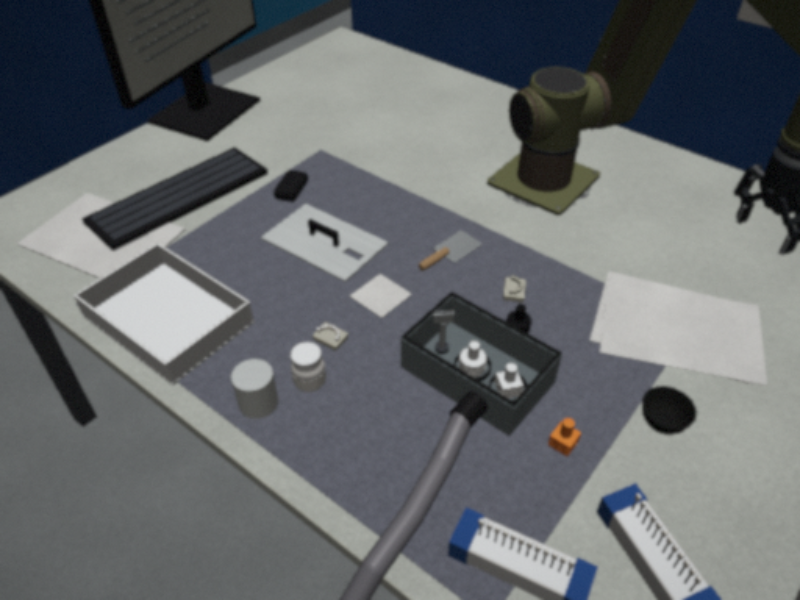

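View pics/b.png

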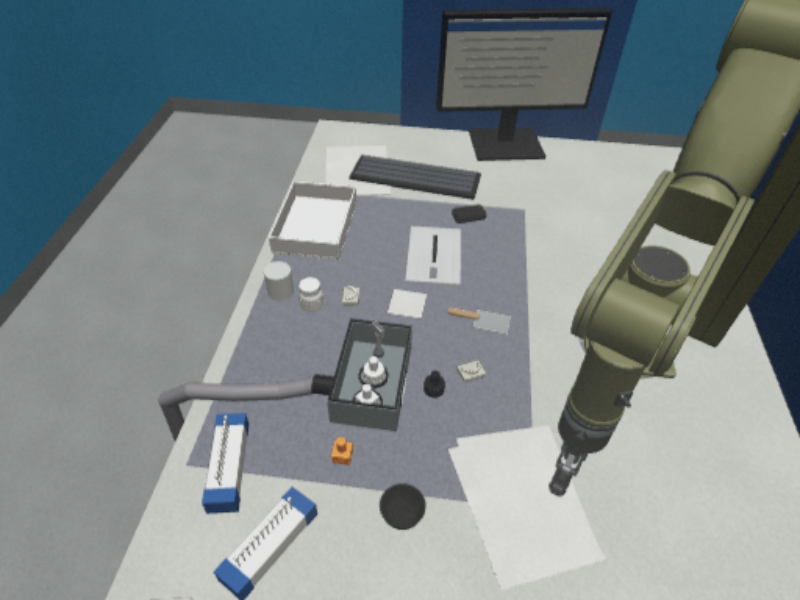

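The scene shows these objects:

- **Box:** the stud end is toward the robot's -y, with the T-wing at scene (443,315) in 800x600 pixels.
- **Round cartridges:** the white one is in well_near at (474,357). The black look-alike stands outside the box at (518,318).
- **Square cartridges:** the white one is in well_end at (510,378). The orange look-alike is outside at (565,437).
- **Panel:** centre at (325,238). Its cut-out at (353,253) faces +y, so it needs about a half turn.
- **Pad:** (380,295).

The two white cartridges in the box are the ones meant. I'll confirm this from close by with the wrist camera.

```bash
python3 - <<'E'
from h import *
print(np.round(arm.get_calibration('wrist')['mount'],3))
arm.move_pose([0.607,0.15,0.36],down(0))
print(arm.state()['joint_pos'],arm.state()['time_s'])
C=cam('wrist');im=shot('wrist');cv2.imwrite('pics/c.png',cv2.resize(im[:,:,::-1],(800,600)))
np.savez('c.npz',im=im,K=C[0],R=C[1],t=C[2])
for n,z in [('seat',.08),('well_near',.012),('well_end',.012),('round_knob',.058),('square_knob',.058),('stud_wing',.1),('pad_top',.004)]:
    for r in arm.tip_of('wrist',n)[:2]:
      if r['score']>.2: print(n,round(r['score'],2),np.round(r['position']),ray('wrist',r['position'],z,C).round(4))
E
```

```text
[[-0.001 -0.964 -0.267  0.067]
 [ 1.    -0.001 -0.    -0.   ]
 [ 0.    -0.267  0.964 -0.142]
 [ 0.     0.     0.     1.   ]]
[1.76275214e-01 3.14359649e-01 1.17778293e+00 5.30904445e-04
 1.65016821e+00 1.74667754e-01] 2.9583
seat 0.92 [261. 111.] [0.6084 0.2172 0.08  ]
well_near 0.93 [261. 122.] [0.6089 0.2002 0.012 ]
well_end 0.57 [261.  64.] [0.608  0.2856 0.012 ]
round_knob 0.95 [162. 112.] [0.4678 0.2146 0.058 ]
round_knob 0.75 [259. 121.] [0.6051 0.2029 0.058 ]
square_knob 0.89 [264.  61.] [0.6128 0.2828 0.058 ]
square_knob 0.48 [132. 247.] [0.4014 0.0056 0.058 ]
stud_wing 0.55 [263. 172.] [0.6102 0.1375 0.1   ]
pad_top 0.85 [236. 260.] [ 0.5625 -0.0471  0.004 ]
```

View pics/c.png

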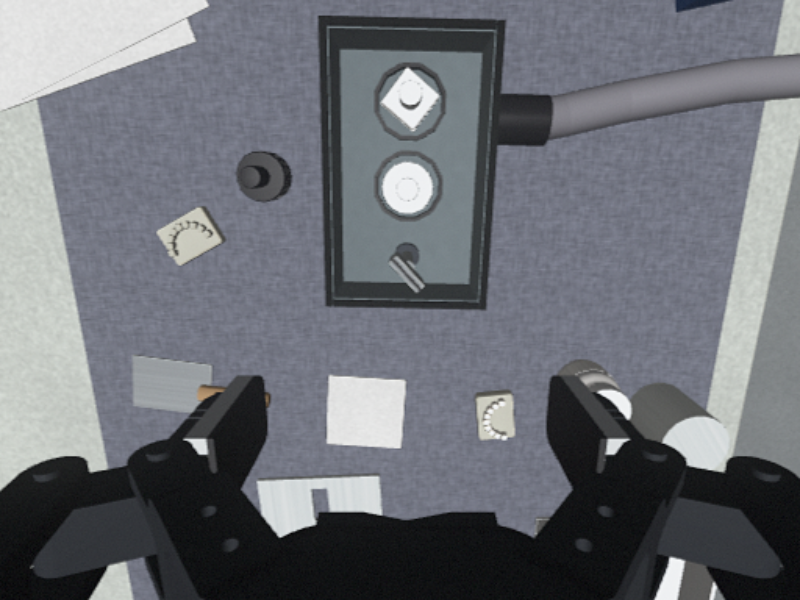

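The wrist view confirms the white round cartridge at (408,187) in well_near and the white square one at (410,97) in well_end. The black look-alike at (262,176) is outside the box. The wing runs from (392,257) to (421,290), so it is turned about +0.75. Next I'll fit the box from its rim corners.

```bash
python3 - <<'E'
from h import *
d=np.load('c.npz');C=(d['K'],d['R'],d['t']);s=.64
P=np.array([ray('',np.array(p)*s,.083,C)[:2] for p in [(319,17),(505,20),(486,309),(326,305)]]);print(P.round(4))
M=np.array([[-75,120],[75,120],[75,-120],[-75,-120]])/1e3
c=P.mean(0);Q=P-c;yaw=np.arctan2((M[:,0]*Q[:,1]-M[:,1]*Q[:,0]).sum(),(M*Q).sum())
print('centre',c,'yaw',yaw,[np.linalg.norm(P[i]-P[(i+1)%4]) for i in range(4)])
uy=np.array([-np.sin(yaw),np.cos(yaw)])
for n,o in [('stud',-.082),('near',-.012),('end',.066)]: print(n,c+uy*o)
a,b=[ray('',np.array(p)*s,.112,C)[:2] for p in [(393,258),(421,289)]];v=a-b
print('wing',(a+b)/2,np.linalg.norm(v),'angle rel world y',np.arctan2(-v[0],v[1]))
print('pad',[ray('',np.array(p)*s,.004,C)[:2].round(3) for p in [(327,376),(406,379),(402,448),(327,445)]])
for p in [(408,187),(409,88)]: print('knobtop',ray('',np.array(p)*s,.074,C))
E
```

```text
[[0.5376 0.3361]
 [0.6849 0.334 ]
 [0.6807 0.0954]
 [0.5324 0.0992]]
centre [0.60891406 0.21619117] yaw -0.01983902018817248 [np.float64(0.14730399576502629), np.float64(0.2386147325113914), np.float64(0.14831427027988978), np.float64(0.23691965664215034)]
stud [0.60728737 0.13420731]
near [0.60867601 0.20419353]
end [0.61022335 0.28217818]
wing [0.60745107 0.13504856] 0.03573932043761367 angle rel world y 0.725027900079325
pad [array([ 0.516, -0.008]), array([ 0.606, -0.012]), array([ 0.602, -0.102]), array([ 0.512, -0.098])]
knobtop [0.60823377 0.2051231  0.074     ]
knobtop [0.60897429 0.28576574 0.074     ]
```

```bash
cat >> h.py <<'E'
BY=-0.02
def look(n,z,near):
    C=cam('wrist');shot('wrist');o=[]
    for r in arm.tip_of('wrist',n):
        p=ray('',r['position'],z,C)
        if np.linalg.norm(p[:2]-near)<.02: o.append(p[:2])
    print(n,o[:1],'exp',near);return o[0] if o else np.array(near)
def st(m):
    s=arm.state();print(m,'t',round(s['time_s'],2),'tcp',np.round(s['tcp_pos'],4),'gap',round(s['finger_gap'],4),'grip',round(s['grip_force'],1),'F',np.round(s['force'],1))
E
python3 - <<'E'
from h import *
arm.set_gripper(.05,squeeze=40)
arm.move_pose([.608,.205,.17],down(BY))
p=look('round_knob',.058,[.608,.205])
p=(p+[.608,.205])/2
q=look('square_knob',.058,[.611,.283])
arm.servo_line([*p,.047],.15); st('down')
arm.set_gripper(.0,squeeze=40); st('grip')
arm.servo_line([*p,.175],.2)
arm.move_pose([.559,-.055,.12],down(BY))
arm.servo_line([.559,-.055,.040],.1,f_stop=4); st('placed')
arm.set_gripper(.05); arm.servo_line([.559,-.055,.16],.2)
shot('wrist','d.png')
arm.move_pose([.611,.283,.17],down(BY))
q=look('square_knob',.058,[.611,.283]); shot('wrist','e.png');st('end')
E
python3 -c "
import cv2,numpy as np
cv2.imwrite('pics/de.png',np.hstack([cv2.resize(cv2.imread('pics/%s.png'%c),(400,300)) for c in 'de']))"
```

```text
round_knob [array([0.60538732, 0.20280841])] exp [0.608, 0.205]
square_knob [array([0.60925706, 0.28203448])] exp [0.611, 0.283]
down t 5.78 tcp [0.6076 0.2041 0.0479] gap 0.05 grip 0.0 F [ 0.3 -0.6  0.8]
grip t 6.15 tcp [0.6074 0.2041 0.0481] gap 0.0186 grip 39.0 F [-0.6  0.3  4.4]
placed t 8.78 tcp [ 0.5574 -0.054   0.0398] gap 0.0187 grip 39.8 F [-1.1 -0.2  4.1]
square_knob [array([0.60734355, 0.28305806])] exp [0.611, 0.283]
end t 11.43 tcp [0.6113 0.2812 0.17  ] gap 0.05 grip 0.0 F [ 0.6  0.6 -1.1]
```

View pics/de.png

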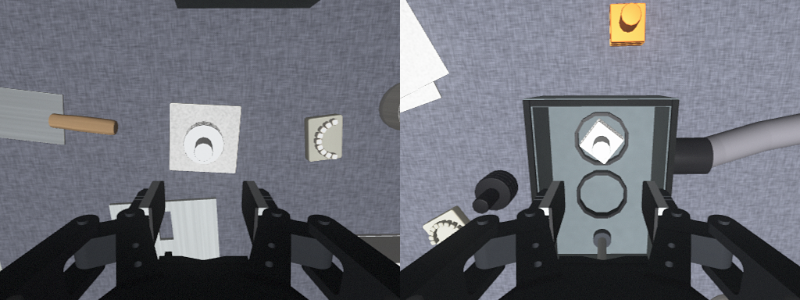

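Left: the round cartridge stands upright on the pad. Right: the square one is in well_end and well_near is empty. Next, move the square one to well_near and the round one to well_end.

```bash
python3 - <<'E'
from h import *
arm.servo_line([.6095,.283,.049],.15); st('down')
arm.set_gripper(.0,squeeze=40); st('grip')
arm.servo_line([.6095,.283,.10],.2)
arm.servo_line([.6087,.2045,.10],.15)
arm.sleep(.2)
print(arm.servo_line([.6087,.2045,.0495],.08,f_stop=5)); st('placed')
E
```

```text
down t 12.39 tcp [0.6104 0.2832 0.0499] gap 0.05 grip 0.0 F [ 0.5 -0.1 -0.3]
grip t 12.77 tcp [0.6101 0.2833 0.0502] gap 0.0186 grip 39.0 F [-0.9 -0.4  3.9]
True
placed t 14.66 tcp [0.6067 0.2043 0.0498] gap 0.0185 grip 39.8 F [-1.3  0.4  3.5]
```

```bash
python3 - <<'E'
from h import *
arm.set_gripper(.05); arm.servo_line([.6087,.2045,.17],.25)
arm.move_pose([.558,-.054,.13],down(BY))
p=look('round_knob',.05,[.558,-.054]); p=[.558,(p[1]-.054)/2]
arm.servo_line([*p,.041],.15); st('down')
arm.set_gripper(.0,squeeze=40); st('grip')
arm.servo_line([*p,.18],.25)
arm.move_pose([.6102,.2822,.175],down(BY))
arm.servo_line([.6102,.2822,.10],.15);arm.sleep(.1)
print(arm.servo_line([.6102,.2822,.0475],.08,f_stop=5)); st('placed')
arm.set_gripper(.05); arm.servo_line([.6102,.2822,.16],.25)
arm.move_pose([.607,.15,.25],down(BY))
C=cam('wrist');im=shot('wrist');cv2.imwrite('pics/f.png',cv2.resize(im[:,:,::-1],(800,600)))
np.savez('f.npz',K=C[0],R=C[1],t=C[2]);st('look')
E
```

```text
round_knob [array([ 0.55724668, -0.05544142])] exp [0.558, -0.054]
down t 17.58 tcp [ 0.5587 -0.0544  0.0415] gap 0.0499 grip 0.0 F [ 0.8 -0.7  0.4]
grip t 17.96 tcp [ 0.5587 -0.0548  0.042 ] gap 0.0186 grip 39.2 F [-0.6  1.4  4.4]
True
placed t 21.3 tcp [0.6081 0.2818 0.0495] gap 0.0187 grip 39.6 F [-0.5 -0.1  3.7]
look t 23.03 tcp [0.606  0.151  0.2479] gap 0.0501 grip 0.0 F [-0.3 -1.3 -0.6]
```

View pics/f.png

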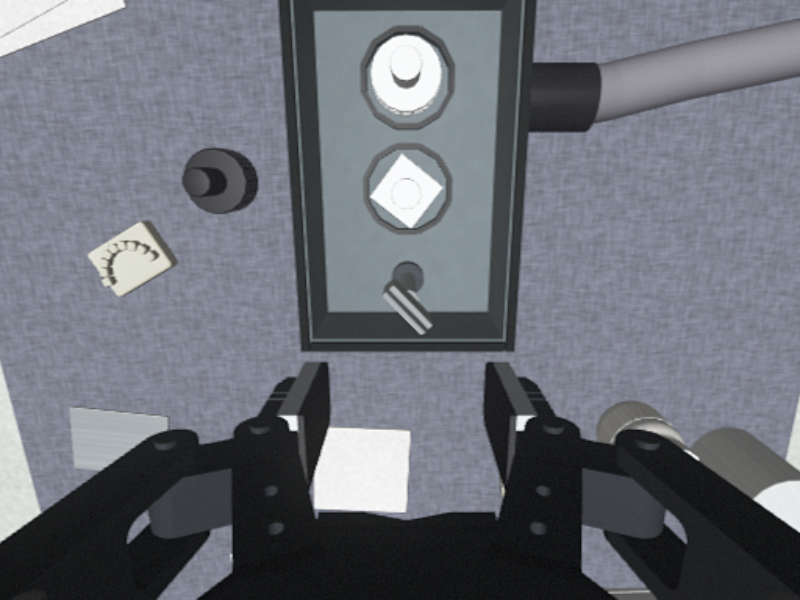

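Both cartridges are seated inside their collars, round at (406,75) and square at (406,190). The wing runs from (387,287) to (428,330). Next, turn the stud.

```bash
python3 - <<'E'
from h import *
d=np.load('f.npz');C=(d['K'],d['R'],d['t'])
a,b=[ray('',np.array(p)*.64,.112,C)[:2] for p in [(388,286),(428,331)]];v=a-b;m=(a+b)/2
w=np.arctan2(-v[0],v[1]);print('wing',m,np.linalg.norm(v),w)
p=[.6073,.1343]
arm.set_gripper(.03); arm.move_pose([*p,.17],down(w))
print(arm.servo_line([*p,.089],.12,f_stop=8)); st('down')
arm.set_gripper(0,squeeze=40); st('grip')
print(arm.state()['joint_pos'][5])
for k in (.5,0): arm.servo_line([*p,.089],.05,rotation=down(BY+k*(w-BY)))
arm.sleep(.3); st('turned'); R=arm.state()['ee_rot'];print(np.arctan2(R[1][1],R[0][1]),arm.state()['torque'])
arm.set_gripper(.03); arm.servo_line([*p,.2],.25)
arm.move_pose([.607,.15,.25],down(BY))
C=cam('wrist');im=shot('wrist');cv2.imwrite('pics/g.png',cv2.resize(im[:,:,::-1],(800,600)))
np.savez('f.npz',K=C[0],R=C[1],t=C[2]);st('look')
E
```

```text
wing [0.60721759 0.13596099] 0.038016877530759094 0.6852274420462746
False
down t 24.93 tcp [0.6081 0.1345 0.0897] gap 0.0303 grip 0.0 F [-0.8 -1.1 -0.3]
grip t 25.23 tcp [0.6073 0.1339 0.0903] gap 0.0089 grip 40.8 F [-2.5 -1.8  6.6]
-0.5355022768173259
turned t 26.53 tcp [0.6061 0.1335 0.0902] gap 0.009 grip 41.1 F [-4.5 -2.8  9. ]
-0.020098444383599725 [-0.44596809  0.73573519 -0.0793735 ]
look t 27.83 tcp [0.6061 0.15   0.2484] gap 0.0303 grip 0.0 F [ 0.1 -0.4 -0.9]
```

View pics/g.png

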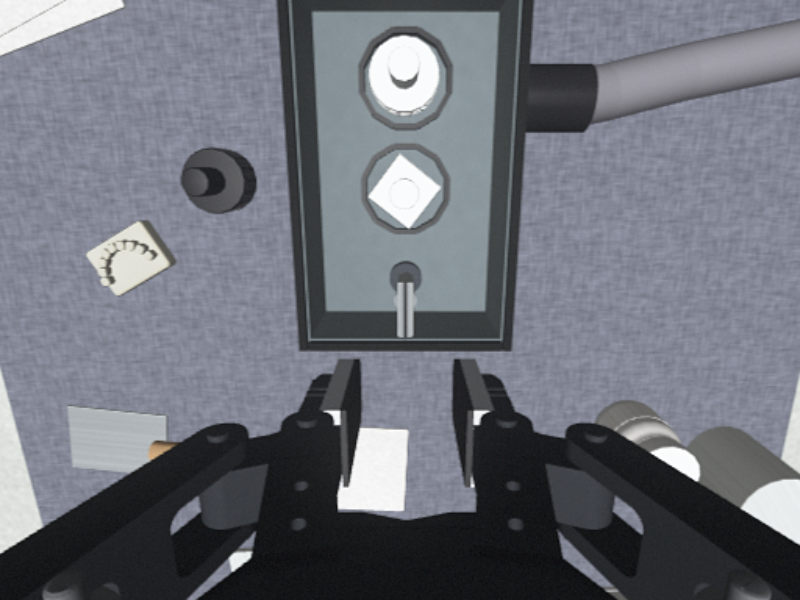

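The wing is now along the box's long side: its slot runs from (405,282) to (405,337). Next, look at the panel.

```bash
python3 - <<'E'
from h import *
d=np.load('f.npz');C=(d['K'],d['R'],d['t'])
a,b=[ray('',np.array(p)*.64,.112,C)[:2] for p in [(405,282),(405.5,337)]];print('wing',(a+b)/2,a-b)
arm.set_gripper(.06)
arm.move_pose([.49,-.33,.33],down(0))
C=cam('wrist');im=shot('wrist');cv2.imwrite('pics/i.png',cv2.resize(im[:,:,::-1],(800,600)))
np.savez('i.npz',K=C[0],R=C[1],t=C[2]);st('look')
for n,z in [('panel_base',0),('panel_grip',.035)]:
    for r in arm.tip_of('wrist',n)[:2]: print(n,r['score'],ray('',r['position'],z,C))
for y in(-np.pi,-np.pi+.1,np.pi/2,-np.pi/2): print(y,arm.ik([.49,-.263,.02],down(y)),arm.ik([.608,.215,.1],down(y)))
E
```

```text
wing [0.60659128 0.13478603] [0.00044546 0.0355539 ]
look t 30.1 tcp [ 0.4906 -0.329   0.3298] gap 0.0601 grip 0.0 F [-0.2  0.   0.6]
panel_base 0.86 [ 0.50381857 -0.25795749  0.        ]
-3.141592653589793 [-5.68557677e-01  5.20035355e-01  1.79283525e+00 -4.44089210e-16
  8.28722048e-01  2.57303498e+00] None
-3.041592653589793 [-5.68557677e-01  5.20035355e-01  1.79283525e+00 -4.44089210e-16
  8.28722048e-01  2.47303498e+00] None
1.5707963267948966 [-5.68557677e-01  5.20035355e-01  1.79283525e+00 -4.44089210e-16
  8.28722048e-01 -2.13935400e+00] [ 2.74410869e-01  5.16202231e-01  1.51602134e+00 -4.44089210e-16
  1.10936908e+00 -1.29638546e+00]
-1.5707963267948966 [-5.68557677e-01  5.20035355e-01  1.79283525e+00 -4.44089210e-16
  8.28722048e-01  1.00223865e+00] [ 2.74410869e-01  5.16202231e-01  1.51602134e+00 -4.44089210e-16
  1.10936908e+00  1.84520720e+00]
```

View pics/i.png

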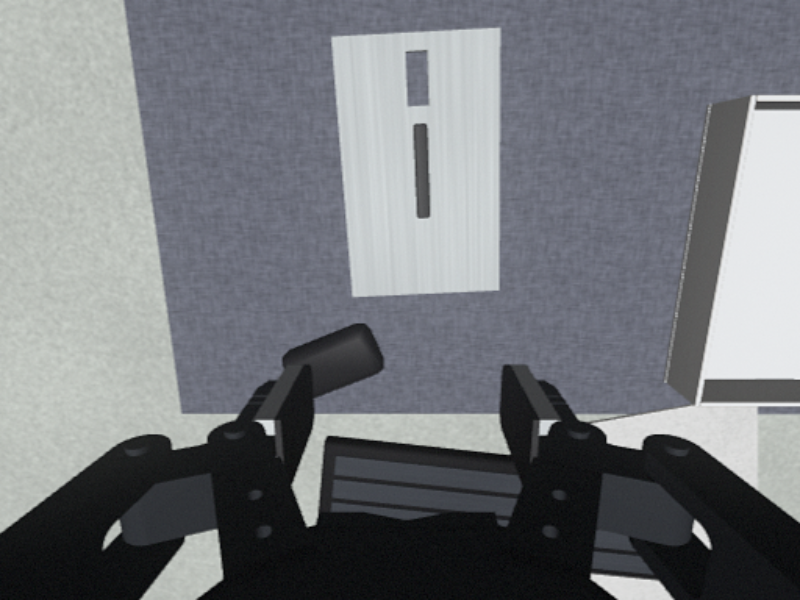

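The panel corners are at (332,37), (500,28), (499,291) and (353,297). The handle runs from (420,124) to (423,218), with the cut-out at (417,78), on the +y side. A grasp at tool yaw -π lets a half turn bring it to the box within the range of joint 6.

```bash
python3 - <<'E'
from h import *
d=np.load('i.npz');C=(d['K'],d['R'],d['t']);s=.64
P=np.array([ray('',np.array(p)*s,.006,C)[:2] for p in [(332,37),(500,28),(499,291),(353,297)]])
M=np.array([[75,-120],[-75,-120],[-75,120],[75,120]])/1e3
c=P.mean(0);Q=P-c;psi=np.arctan2((M[:,0]*Q[:,1]-M[:,1]*Q[:,0]).sum(),(M*Q).sum())
print(c,psi,[np.linalg.norm(P[i]-P[(i+1)%4]).round(4) for i in range(4)])
a,b=[ray('',np.array(p)*s,.044,C)[:2] for p in [(420,124),(423.5,218)]];print('bar',(a+b)/2,np.linalg.norm(a-b),np.arctan2(*(b-a)[::-1])-np.pi/2)
cu=[ray('',np.array(p)*s,.006,C)[:2] for p in [(417.5,51),(418.5,105)]];cu=(cu[0]+cu[1])/2
print('cut',cu,np.linalg.norm(cu-c))
yaw=psi-2*np.pi if psi>0 else psi
g=((a+b)/2+c)/2;print('yaw',yaw,'g',g,arm.ik([*g,.02],down(yaw)))
np.save('pan.npy',[*g,yaw,*c])
E
```

```text
[ 0.50528262 -0.2626466 ] -3.094360127931461 [np.float64(0.1492), np.float64(0.2403), np.float64(0.1494), np.float64(0.2394)]
bar [ 0.50461412 -0.26232417] 0.07950181538439739 -3.094414654031537
cut [ 0.50169942 -0.18017861] 0.08254579157966756
yaw -3.094360127931461 g [ 0.50494837 -0.26248538] [-5.53603139e-01  5.32385902e-01  1.76351504e+00 -4.44089210e-16
  8.45691712e-01  2.54075699e+00]
```

```bash
python3 - <<'E'
from h import *
gx,gy,yaw,cx,cy=np.load('pan.npy')
arm.set_gripper(.05)
arm.move_pose([gx,gy,.12],down(yaw))
arm.servo_line([gx,gy,.018],.12,f_stop=8); st('down')
arm.set_gripper(0,squeeze=100); st('grip')
s=arm.state();R=np.array(s['ee_rot']);off=down(yaw).T@(np.array(s['tcp_pos'])-[cx,cy,0])
print('off',off,np.arctan2(R[1,1],R[0,1]))
arm.servo_line([gx,gy,.22],.2)
np.save('off.npy',off)
T=down(BY); tgt=np.array([.6085,.2163,0])+T@np.array([off[0],off[1],0]); tgt[2]=.2
arm.move_pose(tgt,T); arm.sleep(.3); st('hover'); print('tgt',tgt)
R=np.array(arm.state()['ee_rot']);print('yaw',np.arctan2(R[1,1],R[0,1]),R[2].round(4))
for c in('scene','side'): shot(c,c+'h.png')
E
python3 -c "
import cv2,numpy as np
a=cv2.imread('pics/sceneh.png')[130:310,200:440];b=cv2.imread('pics/sideh.png')[130:310,130:370]
cv2.imwrite('pics/k.png',np.hstack([cv2.resize(x,(400,300)) for x in(a,b)]))"
```

```text
down t 34.17 tcp [ 0.5055 -0.2628  0.0185] gap 0.05 grip 0.0 F [-0.5 -0.1  0.2]
grip t 34.61 tcp [ 0.5049 -0.2627  0.019 ] gap 0.0103 grip 98.0 F [-2.8  0.3  5.7]
off [ 5.32153454e-06  3.86500352e-04 -1.89845795e-02] -3.0940478770432946
hover t 38.0 tcp [0.6091 0.2157 0.2001] gap 0.0101 grip 97.5 F [ 0.1  0.3 -4.8]
tgt [0.60888653 0.21629759 0.2       ]
yaw -0.021038735394921813 [ 0.e+00  1.e-04 -1.e+00]
```

View pics/k.png

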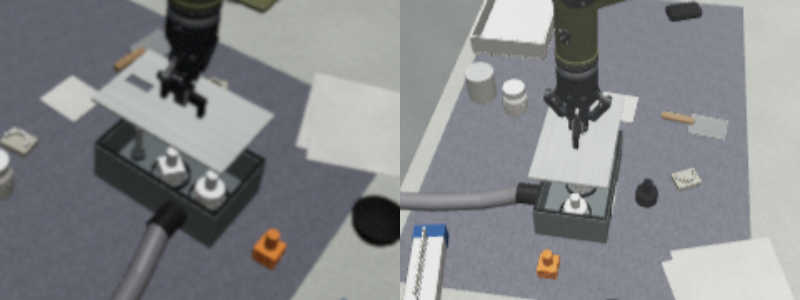

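The panel is held level with its cut-out over the stud end. Lowering it in stages.

```bash
python3 - <<'E'
from h import *
x,y=.6087,.2165
arm.servo_line([x,y,.135],.1); st('a')
hit=arm.servo_line([x,y,.112],.05,f_stop=5); st('b'); print(hit)
if not hit:
    for z in (.104,.100,.098):
        print(arm.servo_line([x,y,z],.03,f_stop=25)); arm.sleep(.2); st(z)
for c in('scene','side'): shot(c,c+'p.png')
E
```

```text
a t 38.9 tcp [0.6093 0.2167 0.1355] gap 0.0097 grip 97.5 F [ 0.3 -0.6 -4. ]
b t 39.51 tcp [0.6086 0.2165 0.1116] gap 0.0103 grip 97.5 F [ 0.1  0.2 -4.5]
False
False
0.104 t 40.12 tcp [0.6093 0.2167 0.1045] gap 0.01 grip 98.0 F [ 1.5  0.7 -1.1]
False
0.1 t 40.61 tcp [0.6093 0.2167 0.1006] gap 0.01 grip 98.8 F [ 1.9 -0.5  4.6]
False
0.098 t 41.06 tcp [0.6093 0.2167 0.099 ] gap 0.0099 grip 99.4 F [ 0.4 -0.2  7.6]
```

```bash
python3 - <<'E'
from h import *
x,y=.6087,.2165
for z in (.0973,.0966,.0960,.0955,.095,.0945,.094):
    arm.servo_line([x,y,z],.02,f_stop=25); arm.sleep(.3); st(z)
    if arm.state()['force'][2]>18: break
arm.sleep(.5);st('end')
for c in('scene','side'): shot(c,c+'p.png')
a=cv2.imread('pics/scenep.png')[130:310,200:440];b=cv2.imread('pics/sidep.png')[130:310,130:370]
cv2.imwrite('pics/l.png',np.hstack([cv2.resize(x,(400,300)) for x in(a,b)]))
E
```

```text
0.0973 t 41.71 tcp [0.6094 0.2167 0.099 ] gap 0.0101 grip 99.9 F [-1.   0.  11.2]
0.0966 t 42.26 tcp [0.6094 0.2167 0.099 ] gap 0.0101 grip 100.4 F [-2.4 -0.3 14.8]
0.096 t 42.81 tcp [0.6094 0.2167 0.099 ] gap 0.0103 grip 100.8 F [-2.5 -1.  17.3]
0.0955 t 43.36 tcp [0.6094 0.2167 0.099 ] gap 0.0102 grip 101.2 F [-3.7 -1.3 20.7]
end t 43.86 tcp [0.6094 0.2167 0.0989] gap 0.0104 grip 101.2 F [-4.1 -1.3 20.3]
```

View pics/l.png

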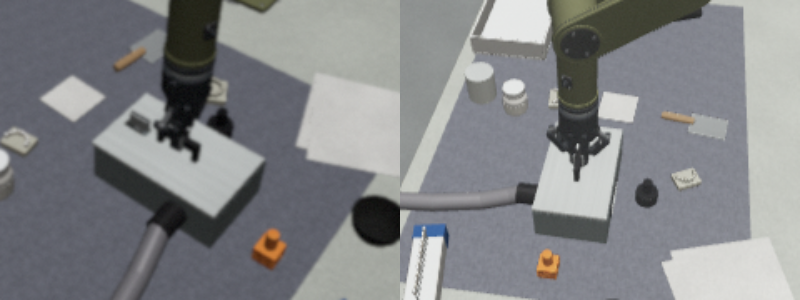

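The panel lies flush on the box with the stud coming up through the cut-out. The tool height stays at 0.099 m, the rim contact height, while the push rises to 20 N, so the panel is on the rigid frame.

```bash
python3 -c "
from workcell import arm
print(arm.sign_off())"
```

```text
the job is handed in; nothing more can be done
None
```

I swapped the cartridges, lined the stud up with the box's long side, and fitted the panel over it; I handed the job in at about 44 s, with the panel still held against the frame at about 20 N.

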